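# Stand up the sensor module and extend the reference probe to the set mark

## Robot

A 6-joint arm with a two-finger parallel gripper is mounted at the origin on the work surface. World frame = base frame: x ahead of the robot, y to its left, z up, the work surface at z = 0. Lengths are in m, angles in rad, forces in N, time in s.
With the tool pointing down it reaches from about 0.375 to 0.9 m from the base axis. Payload 3.1 kg.
Tool frame: the origin (TCP) lies between the finger pads; the fingertips stand robot.finger_overhang ahead of it and the grasp point (between the pads) lies 3 mm ahead of it (robot.finger_overhang is the distance from the TCP to the fingertips, in m); z points along the fingers, y is the line along which they close (so a half turn about z gives the same grasp; the last joint's range is limited). The gripper opens to 87 mm and grips with 3 to 60 N. Pads are 19 mm wide; open, the fingers measure 117 mm over their backs; the gripper's body (75 mm by 190 mm) begins 51 mm behind the grasp point.
Start: joints at [-1.51, 0.527, 1.433, -0, 1.181, -0.178], TCP at [0.148, -0.607, 0.245] pointing down, gripper open.
Joint ranges: [-3.08, 3.08], [-0.75, 2.2], [0.22, 2.44], [-1.43, 4.57], [0, 2.65], [-2.85, 2.85]. Speed limits (rad/s): [2.79, 2.79, 3.14, 3.14, 3.14, 3.14].

## Interface

Orientations are given as a unit quaternion [x, y, z, w].
In Python, from rig import get_obs, vision, hand_in, nets, robot gives the robot as it stands.
- The arm moves only by the tool apply_moves, never from a script. Its argument "series" is a list of rows, each an object with "offset": the shift along the world's x, y, z in cm, a list of three; "rot": the turn, a rotation vector about the world's x, y, z in degrees, a list of three. A call has 1 to 20 rows; each row is the pose to reach, as a shift and turn from the pose commanded when the call began; what a row does not reach only later rows make up. A row lasts 1/10 s, in which the tool goes at most 50 mm and 8.59 degrees, less where a joint would pass 70% of its speed; a pose out of reach is approached as far as the arm can. A call with a gripper value outside its range is refused whole. "hand" is the opening, from 0 (shut) to 1 (fully open), set as the call begins (left out, the last holds). The fingers move at their own pace and stop on an object; "newtons" is the grip in N (left out, the last holds). Time passes only in rows, so rows that repeat a pose let the fingers close. It gives the time, the measured TCP pose, the force, the opening and the grip force at its end, in the units of the state.
- get_obs(): the state, without advancing time (a new reading comes with each control period).
- vision.camera(name): name is "scene" or "top" or "wrist"; returns the picture (384x512x3 uint8, red, green, blue); there is no depth.
- vision.calibration(name): a dict with "K" (3x3 intrinsics, pixels), "R" (3x3) and "t" (3): a world point X has camera coordinates R X + t. Camera axes: x right, y down, z forward; pixel columns grow to the right and rows downward; lengths in m; the calibration is good to about 2 mm. A picture is of the moment at which its call begins: read the wrist's pose just before it. calibration takes no time and is no camera call; for the wrist camera it gives the pose at the moment of the call.
- hand_in(): hands the job in; it is judged then, once.
Trained networks look in the newest picture that a camera, given by its name, has taken for a name from the list of things; names that differ only in an ending like _2 or _b are one class to them, and where a whole thing is asked for, a point or a joint stands for the part that bears it (a point fixed in the world has none). Each returns a list of dicts, best first, with "conf" (0 to 1); they miss things now and then, are a little off and sometimes report something else, mostly with a low value. They report only what shows in the picture. A call takes as long as a camera call. They do not tell look-alikes from the thing itself.
- nets.search_frame(camera, query): "centre" ([x, y, z] in m, in world coordinates, good to about 4 mm: the middle of the surface that is visible of it).
- nets.spot_point(camera, query): "centre" ([x, y, z] in m, in world coordinates, good to about 4 mm: a listed point, or the origin of a listed thing).
The state is a dict: "time": time; "q": joint angles; "joint_velocities": joint speeds; "joint_torque": joint torques, N m; "position": TCP position; "tool_rot": TCP orientation; "ft_force": force on the tool from outside, world axes, zero at the start; "moment": the same for the moment, N m; "grip_width": finger opening in m; "grip_force": force on a finger pad.
Only numpy, scipy, OpenCV 4.12 (cv2) and the standard library are available. Lean on these libraries where they do the work, as an engineer would, in place of code of your own. Each camera call takes 0.05 s, during which the arm holds its last target. There are 200 camera calls.

## Task

Take the white sensor module from its sloping cradle and stand it upright on its thin bottom edge on the black pad in front of the reference probe, its broad side facing the probe tip, and let go of it. Then press the red lock button so that the probe rod is released and pops out a little, take the rod by its upright black grip and pull it out until its red pointer is level with the green set mark on the scale. Finish while holding the rod still at that mark, with the module still standing and the meter, jar and screwdriver left alone.

Things in the scene. Friction and masses are not known exactly. Their poses are not given: they have to be found in the camera images.
- module: White flat module with dark blue screen, 22 thick (own x, out of the screen) x 76 (own y) x 110 mm tall (own z), about 180 g, loose. Origin: centre of its thin bottom face. At first own z leans 35 degrees from vertical, top towards the robot, screen up and away. The top 50 mm is free: grip it across the 22 mm, tool tilted along own z.
- cradle: Fixed cradle, grey base 110 x 100 mm, clear sloping back (behind the module's lower 58 mm) and a ledge with 10 mm front lip. Origin: centre of its underside; x points away from the robot (the module leans to -x). The module's bottom edge rests 34 mm above the bench.
- pad: Fixed black rubber pad with yellow outline, 70 (own x) x 110 mm (own y), 3 mm thick, on the bench in front of the probe tip. Origin: centre of its underside. Own x is parallel to the rod, away from the probe: the module's thickness goes along it, either way round.
- boom: Fixed probe holder: base plate, posts, level square aluminium tube 32 x 32 x 180 mm, axis 76 mm above the bench. Origin: on the bench under the tube's mouth; own x: the level way the rod comes out; z up. A white scale strip with ticks every 10 mm, top 58 mm above the bench, runs along own x, 75 mm to own +y of the rod.
- probe_rod: Sliding steel rod, 14 mm, with upright black grip 16 mm square, 88 to 136 mm above the bench. Origin: grip centre, 112 mm up; axes as boom. Locked: grip 30 mm before the tube mouth; white tip ends 68 mm beyond the grip. Released, a spring pushes it out 20 to 25 mm, where it stays; beyond, it draws back with 40 N/m (up to 3 N). Travel 120 mm.
- pointer (a point): End of the flat red pointer that sticks out sideways from under the grip over the scale: at the grip's own x, 64 mm to own +y, 64 mm above the bench. It moves with the rod.
- set_mark: Green clip fixed on the scale, 8 mm wide along it, top 74 mm above the bench. Origin: on its centre line, 65 mm up; axes as the boom. It is 55 to 95 mm along the boom's x from the pointer's locked place. Pointer and mark are level when equal along the boom's x.
- button_top (a point): Top centre of the round red lock button, 20 mm diameter, on the tube, 106 mm above the bench when up, 53 mm behind the tube's mouth; it is pressed straight down.
- lock_button (a joint): How far the lock button is pressed (m): 0 up, 0.008 fully down (about 5 N, then a rigid stop); it springs back when let go. The rod comes free at about 0.005 and needs no more pressing once it has popped out.
- meter: White hand-held meter, 150 x 65 x 26 mm, lying loose on the bench; to be left alone. Origin: centre of its underside.
- salt_jar: Small jar with a white cap, 48 mm diameter, 55 mm tall, loose; to be left alone. Origin: centre of its underside.
- driver: Screwdriver 140 mm long, lying loose on the bench; to be left alone. Its own x runs along it.
Mind the look-alikes: they are no part of the job. What is shaped like the module but pink or yellow is not meant.

How it is judged:
By the outcome, as a careful person would: the job done as asked, in the order asked, and still so for the second after the job is handed in, while the arm keeps its last pose, push and grip.
It also fails if it takes over 64 s, if anything falls off the work surface, if the arm or the gripper's body presses on something with over 40 N, if the wrist force passes 120 N, or if a joint passes its speed limit or range.

## Working session

There is one attempt and no reset: what is moved stays moved. The work goes in short steps, Python scripts to look and compute and a tool call to move; the robot and the scene stay as the last step left them, time stands still between calls to the robot, and variables do not carry over. Pictures are saved under pics/ and viewed, at most 10 in all, crops included, and the job is handed in when it is done.

Besides the shell and the picture viewer there is one more tool, called as name(argument=value, ...) on one line, values as JSON. apply_moves: Moves the arm, as the interface text tells. Its arguments: {"type":"object","properties":{"series":{"type":"array"},"hand":{"type":"number"},"newtons":{"type":"number"}},"required":["series"]}

```bash
mkdir -p pics; ls; python3 - <<'E'
from rig import get_obs, vision, nets, robot
import cv2, numpy as np
print(robot.finger_overhang, {k:np.round(v,3).tolist() for k,v in get_obs().items()})
for c in ("scene","top"):
    im=vision.camera(c); cv2.imwrite(f"pics/{c}0.png",im[:,:,::-1])
    for q in ("module","cradle","pad","boom","probe_rod","pointer","set_mark","button_top","meter","salt_jar","driver"):
        r=nets.spot_point(c,q)
        print(c,q,[(np.round(d["centre"],3).tolist(),round(d["conf"],2)) for d in r[:4]])
    k=vision.calibration(c); print(np.round(k["K"],1).tolist(), (-k["R"].T@k["t"]).round(3), k["R"].round(2).tolist())
E
```

```text
pics
0.022 {'time': 0.0, 'q': [-1.509, 0.528, 1.434, -0.0, 1.181, -0.179], 'joint_velocities': [-0.001, 0.001, 0.0, 0.001, 0.001, -0.0], 'joint_torque': [-0.0, -44.004, -17.659, 0.063, 0.058, -0.0], 'position': [0.148, -0.606, 0.244], 'tool_rot': [0.993, 0.12, 0.0, -0.001], 'ft_force': [-0.582, -0.104, 0.468], 'moment': [-0.01, 0.015, -0.001], 'grip_force': 0.0, 'grip_width': 0.087}
scene module [([0.582, -0.328, 0.036], 0.83), ([0.652, -0.504, 0.012], 0.83), ([0.61, -0.108, 0.011], 0.63)]
scene cradle [([0.579, -0.329, -0.001], 0.94)]
scene pad [([0.592, -0.011, 0.003], 0.62)]
scene boom [([0.563, 0.226, -0.003], 0.81)]
scene probe_rod [([0.569, 0.198, 0.116], 0.92), ([0.595, -0.014, 0.002], 0.67)]
scene pointer [([0.638, 0.201, 0.067], 0.83)]
scene set_mark [([0.653, 0.126, 0.064], 0.44)]
scene button_top [([0.563, 0.282, 0.112], 0.51)]
scene meter [([0.416, -0.092, -0.004], 0.6)]
scene salt_jar [([0.753, 0.06, -0.001], 0.57)]
scene driver [([0.417, -0.094, -0.002], 0.19)]
[[361.8, 0.0, 254.3], [0.0, 361.8, 189.7], [0.0, 0.0, 1.0]] [1.117 0.519 0.65 ] [[-0.77, 0.64, 0.01], [0.36, 0.45, -0.82], [-0.53, -0.63, -0.57]]
top module [([0.608, -0.11, 0.012], 0.79), ([0.435, -0.223, 0.01], 0.75), ([0.656, -0.503, 0.005], 0.74), ([0.581, -0.327, 0.037], 0.7)]
top cradle [([0.577, -0.324, 0.003], 0.96)]
top pad [([0.595, -0.011, 0.003], 0.72)]
top boom [([0.573, 0.228, -0.004], 0.95)]
top probe_rod [([0.57, 0.201, 0.115], 0.73)]
top pointer [([0.632, 0.201, 0.066], 0.56)]
top set_mark [([0.656, 0.129, 0.065], 0.51)]
top button_top [([0.565, 0.284, 0.107], 0.52)]
top meter [([0.416, -0.093, -0.001], 0.56), ([0.634, 0.202, 0.068], 0.53), ([0.58, -0.328, 0.033], 0.4)]
top salt_jar [([0.751, 0.057, 0.006], 0.76)]
top driver [([0.746, -0.147, -0.0], 0.75)]
[[367.5, 0.0, 259.6], [0.0, 367.5, 196.0], [0.0, 0.0, 1.0]] [ 0.499 -0.105  1.17 ] [[0.02, -1.0, 0.0], [-1.0, -0.02, -0.07], [0.07, -0.0, -1.0]]
```

View pics/scene0.png

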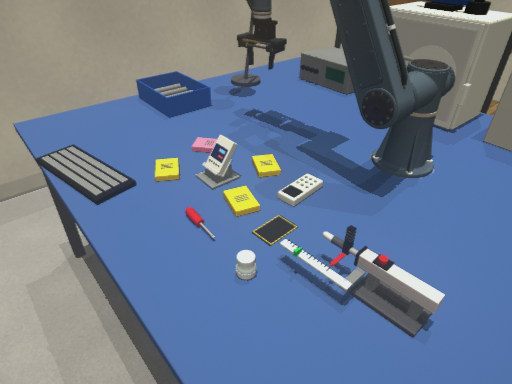

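View pics/top0.png

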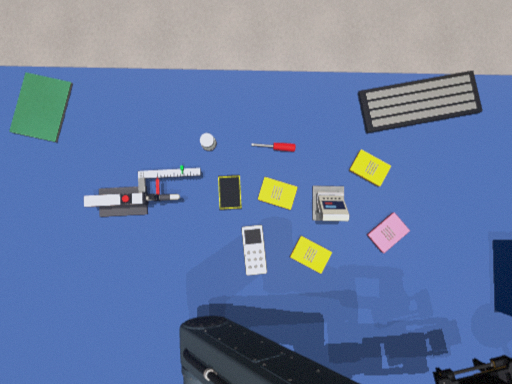

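Scene: the white module sits in its cradle at top-image (330,204), the pad at (230,192), the boom around (125,200) with the rod going right, and the green mark at (182,168). Next I measure the yaws.

```bash
cat > h.py <<'E'
import numpy as np, cv2
from rig import get_obs, vision, nets, robot
def back(c,px,z,k=None):
    k=k or vision.calibration(c); C=-k["R"].T@k["t"]
    d=k["R"].T@np.linalg.inv(k["K"])@np.array([px[0],px[1],1.])
    return C+d*(z-C[2])/d[2]
def proj(c,X,k=None):
    k=k or vision.calibration(c); p=k["K"]@(k["R"]@np.array(X)+k["t"]); return p[:2]/p[2]
def blob(mask,roi):
    x0,y0,x1,y1=roi; m=np.zeros(mask.shape,np.uint8); m[y0:y1,x0:x1]=mask[y0:y1,x0:x1].astype(np.uint8)
    return np.argwhere(m)[:,::-1].astype(np.float32)
E
python3 - <<'E'
from h import *
im=cv2.imread("pics/top0.png"); hsv=cv2.cvtColor(im,cv2.COLOR_BGR2HSV); H,S,V=[hsv[...,i].astype(int) for i in range(3)]
blue=(H>100)&(H<130)&(S>110)
def rect(name,m,roi,z):
    p=blob(m,roi); r=cv2.minAreaRect(p); b=cv2.boxPoints(r); W=np.array([back("top",x,z) for x in b])[:,:2]
    e=W[1]-W[0]; f=W[2]-W[1]
    print(name,len(p),W.mean(0).round(4),"edges",[(round(np.linalg.norm(v)*1000),round(np.degrees(np.arctan2(v[1],v[0])),1)) for v in(e,f)])
rect("pad",~blue,(212,170,248,214),.003)
rect("cradle",~blue,(305,180,356,226),.01)
rect("meter",~blue,(238,220,272,280),.026)
rect("tube",(V>185)&(S<50),(80,185,146,212),.092)
rect("scale",(V>185)&(S<50),(138,160,204,181),.058)
for n,m,roi,z in (("btn",((H<8)|(H>172))&(S>150)&(V>100),(115,190,135,208),.106),("mark",(H>45)&(H<80)&(S>120)&(V>80),(170,160,195,176),.074),("ptr",((H<8)|(H>172))&(S>150)&(V>100),(150,174,166,196),.064)):
    p=blob(m,roi); print(n,len(p),back("top",p.mean(0),z).round(4),p.min(0),p.max(0))
c=np.hstack([cv2.resize(im[150:220,75:255],None,fx=4.4,fy=4.4,interpolation=cv2.INTER_CUBIC)])
d=cv2.resize(im[175:235,290:440],(792,288),interpolation=cv2.INTER_CUBIC)[:,:c.shape[1]]
c=c[:,:d.shape[1]]
cv2.imwrite("pics/crop0.png",np.vstack([c,d]))
E
```

```text
pad 806 [ 0.5962 -0.0109] edges [(77, np.float64(-89.0)), (109, np.float64(-178.8))]
cradle 1170 [ 0.5662 -0.3331] edges [(118, np.float64(-89.0)), (114, np.float64(179.9))]
meter 1111 [ 0.4172 -0.0933] edges [(69, np.float64(-83.4)), (153, np.float64(-173.4))]
tube 504 [0.5615 0.3231] edges [(169, np.float64(-86.0)), (33, np.float64(-174.7))]
scale 401 [0.6476 0.1701] edges [(187, np.float64(-85.7)), (23, np.float64(-175.2))]
btn 41 [0.5643 0.2815 0.106 ] [122. 195.] [128. 201.]
mark 16 [0.6599 0.1276 0.074 ] [180. 166.] [183. 172.]
ptr 47 [0.6054 0.2018 0.064 ] [156. 178.] [158. 194.]
```

View pics/crop0.png

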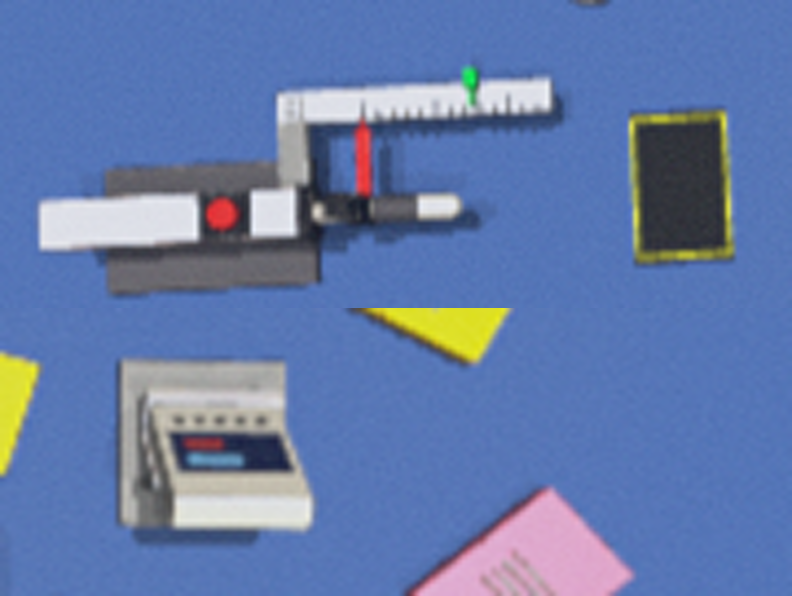

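The crop confirms the pad and rod are parallel, with boom yaw about -86°. The module's yaw is about 0 to 1°. I'll go to a tilted pre-grasp above the module and look with the wrist camera.

```bash
cat >> h.py <<'E'
from scipy.spatial.transform import Rotation as Ro
def tool(phi,tilt=0):   # x_t yaw phi deg; tilt: lean of tool axis forward along y_t
    f,t=np.radians(phi-90),np.radians(tilt); y0=np.array([np.cos(f),np.sin(f),0]); Z=np.array([0,0,1.])
    z=np.sin(t)*y0-np.cos(t)*Z; y=np.cos(t)*y0+np.sin(t)*Z
    return np.column_stack([np.cross(y,z),y,z])
def plan(p,R):
    o=get_obs(); d=(np.array(p)-o["position"])*100
    r=(Ro.from_matrix(R)*Ro.from_quat(o["tool_rot"]).inv()).as_rotvec(degrees=True)
    print("offset cm",d.round(2).tolist(),"rot",r.round(2).tolist())
E
python3 - <<'E'
from h import *
plan([0.444,-0.327,0.234],tool(91,35))
E
```

```text
offset cm [29.55, 28.01, -1.05] rot [-23.03, -29.88, 74.69]
```

apply_moves(series=[{"offset":[29.6,28,-1],"rot":[-23,-29.9,74.7]},{"offset":[29.6,28,-1],"rot":[-23,-29.9,74.7]},{"offset":[29.6,28,-1],"rot":[-23,-29.9,74.7]},{"offset":[29.6,28,-1],"rot":[-23,-29.9,74.7]},{"offset":[29.6,28,-1],"rot":[-23,-29.9,74.7]},{"offset":[29.6,28,-1],"rot":[-23,-29.9,74.7]},{"offset":[29.6,28,-1],"rot":[-23,-29.9,74.7]},{"offset":[29.6,28,-1],"rot":[-23,-29.9,74.7]},{"offset":[29.6,28,-1],"rot":[-23,-29.9,74.7]},{"offset":[29.6,28,-1],"rot":[-23,-29.9,74.7]},{"offset":[29.6,28,-1],"rot":[-23,-29.9,74.7]},{"offset":[29.6,28,-1],"rot":[-23,-29.9,74.7]},{"offset":[29.6,28,-1],"rot":[-23,-29.9,74.7]},{"offset":[29.6,28,-1],"rot":[-23,-29.9,74.7]},{"offset":[29.6,28,-1],"rot":[-23,-29.9,74.7]}], hand=0.7)

```text
time: 2.7
position: [0.4445, -0.3272, 0.2348]
tool_rot: [0.669, 0.68, 0.215, 0.211]
ft_force: [1.0, 0.8, 0.4]
grip_width: 0.0609
grip_force: 0.0
```

```bash
python3 - <<'E'
from h import *
o=get_obs(); print(o["q"].round(2) if hasattr(o["q"],"round") else o["q"],o["position"]); print(Ro.from_quat(o["tool_rot"]).as_matrix().round(3), tool(91,35).round(3))
im=vision.camera("wrist").copy()
k=vision.calibration("wrist")
for q in ("module","cradle"): print(q,[(np.round(d["centre"],3).tolist(),round(d["conf"],2)) for d in nets.spot_point("wrist",q)[:3]], [(np.round(d["centre"],3).tolist(),round(d["conf"],2)) for d in nets.search_frame("wrist",q)[:3]])
im=im[:,:,::-1].copy(); cv2.imwrite("pics/w1.png",im)
# predicted model
b=np.array([0.5815,-0.3275,0.038]); T=tool(91,35); X,Y,Z=T[:,1],-T[:,0]*-1,-T[:,2]
for c in [(a,s*.038,h) for a in(-.011,.011) for s in(-1,1) for h in (.11,)]:
    p=proj("wrist",b+c[0]*X+c[1]*Y+c[2]*Z,k); print(c,p.round(1)); cv2.circle(im,tuple(int(v) for v in p),3,(0,255,0),1)
cv2.imwrite("pics/w1m.png",im)
E
```

```text
[-1.12  0.38  1.96  0.89  0.74 -1.8 ] [ 0.44451269 -0.32718806  0.23479434]
[[-0.017  0.819  0.573]
 [ 1.     0.014  0.01 ]
 [ 0.     0.574 -0.819]] [[-0.017  0.819  0.573]
 [ 1.     0.014  0.01 ]
 [ 0.     0.574 -0.819]]
module [([0.654, -0.502, 0.015], 0.8), ([0.609, -0.108, 0.013], 0.68), ([0.431, -0.22, 0.012], 0.63)] [([0.402, -0.27, 0.021], 0.95), ([0.517, -0.32, 0.121], 0.91), ([0.669, -0.425, 0.025], 0.9)]
cradle [([0.58, -0.327, 0.004], 0.8)] [([0.541, -0.316, 0.012], 0.9)]
(-0.011, -0.038, 0.11) [244.8 227.8]
(-0.011, 0.038, 0.11) [243.9 154.5]
(0.011, -0.038, 0.11) [266.  227.7]
(0.011, 0.038, 0.11) [266.6 154.5]
```

View pics/w1m.png

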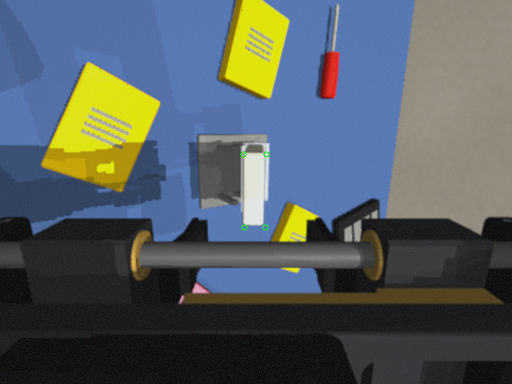

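The module's top face shows at about (243..264, 148..224), within 2 to 3 px of my model. I'll refine it by segmentation.

```bash
python3 - <<'E'
from h import *
im=cv2.imread("pics/w1.png"); 
m=(im.min(2)>195); p=blob(m,(225,130,285,240)); n,l,s,c=cv2.connectedComponentsWithStats(m.astype(np.uint8)[130:240,225:285]); print(s)
r=cv2.minAreaRect(p); print(r, p.min(0),p.max(0))
for y in range(145,228,8): 
    xs=np.where(m[y,225:285])[0]+225; print(y,xs.min() if len(xs) else None,xs.max() if len(xs) else None, im[y,236:272].min(1).tolist())
E
```

```text
[[   0    0   60  110 5105]
 [  19   14   25   81 1486]
 [  18   16    2    5    9]]
((255.5, 184.0), (80.0, 25.0), 90.0) [243. 144.] [268. 224.]
145 264 268 [64, 64, 68, 66, 77, 100, 121, 151, 165, 183, 188, 154, 119, 100, 101, 101, 100, 102, 104, 102, 103, 108, 107, 107, 109, 123, 157, 194, 205, 197, 209, 219, 205, 144, 96, 90]
153 266 268 [75, 72, 75, 67, 100, 158, 166, 159, 152, 173, 181, 182, 181, 180, 180, 180, 180, 179, 180, 176, 178, 177, 178, 181, 177, 175, 175, 182, 181, 185, 212, 217, 201, 137, 91, 89]
161 245 267 [74, 73, 73, 72, 102, 155, 144, 139, 174, 209, 216, 214, 216, 215, 215, 214, 215, 215, 216, 217, 218, 218, 217, 218, 219, 220, 221, 220, 190, 179, 211, 217, 192, 126, 90, 89]
169 245 267 [74, 75, 75, 72, 100, 153, 146, 141, 176, 211, 215, 215, 216, 215, 216, 215, 216, 217, 217, 217, 217, 218, 218, 219, 219, 219, 221, 219, 190, 190, 213, 211, 170, 110, 90, 89]
177 245 267 [77, 76, 72, 69, 105, 154, 143, 142, 177, 209, 216, 216, 214, 214, 215, 216, 215, 217, 216, 216, 217, 218, 217, 218, 220, 219, 222, 217, 194, 191, 212, 211, 157, 104, 90, 89]
185 245 267 [73, 73,
[... 377 characters left out ...]
143, 155, 184, 160, 156, 193, 224, 224, 225, 224, 224, 225, 225, 224, 225, 223, 225, 224, 224, 224, 225, 225, 226, 223, 191, 131, 121, 123, 103, 90, 86, 89, 88]
209 244 262 [91, 88, 89, 84, 111, 163, 153, 159, 197, 223, 224, 226, 224, 224, 224, 223, 224, 224, 224, 224, 225, 224, 223, 224, 225, 225, 222, 178, 112, 89, 88, 90, 90, 89, 90, 87]
217 244 262 [88, 89, 89, 87, 90, 89, 109, 153, 196, 224, 224, 224, 224, 224, 224, 225, 224, 225, 225, 224, 224, 224, 227, 223, 225, 226, 220, 158, 102, 89, 90, 86, 88, 90, 88, 88]
225 None None [89, 86, 90, 90, 90, 86, 88, 92, 107, 121, 124, 128, 124, 130, 139, 141, 141, 144, 145, 144, 143, 143, 141, 144, 142, 122, 106, 92, 89, 86, 90, 88, 86, 88, 91, 90]
```

apply_moves(series=[{"offset":[2,0.2,-2.9],"rot":[0,0,-0.5]},{"offset":[4,0.2,-5.8],"rot":[0,0,-0.5]},{"offset":[6,0.2,-8.8],"rot":[0,0,-0.5]},{"offset":[7.3,0.2,-10.7],"rot":[0,0,-0.5]},{"offset":[8.4,0.2,-12.4],"rot":[0,0,-0.5]},{"offset":[8.4,0.2,-12.4],"rot":[0,0,-0.5]},{"offset":[8.4,0.2,-12.4],"rot":[0,0,-0.5]}])

```text
time: 3.65
position: [0.5284, -0.3248, 0.1104]
tool_rot: [0.671, 0.677, 0.214, 0.211]
ft_force: [-0.2, 0.3, 0.7]
grip_width: 0.0607
grip_force: 0.0
```

apply_moves(series=[{"offset":[0,0,0],"rot":[0,0,0]},{"offset":[0,0,0],"rot":[0,0,0]},{"offset":[0,0,0],"rot":[0,0,0]},{"offset":[0,0,0],"rot":[0,0,0]},{"offset":[0,0,0],"rot":[0,0,0]},{"offset":[0,0,0],"rot":[0,0,0]}], hand=0, newtons=20)

```text
time: 4.25
position: [0.5283, -0.3252, 0.1107]
tool_rot: [0.671, 0.677, 0.214, 0.212]
ft_force: [-2.0, -0.3, 1.2]
grip_width: 0.022
grip_force: 20.0
```

apply_moves(series=[{"offset":[-1.1,0,1.6],"rot":[0,0,0]},{"offset":[-2.8,0,4.0],"rot":[0,0,0]},{"offset":[-4.6,0,6.6],"rot":[0,0,0]},{"offset":[-5.5,0,10],"rot":[0,0,0]},{"offset":[-5.5,0,14],"rot":[0,0,0]},{"offset":[-5.5,0,14],"rot":[0,0,0]}])

```text
time: 4.85
position: [0.4745, -0.3273, 0.2555]
tool_rot: [0.67, 0.678, 0.212, 0.216]
ft_force: [1.0, -1.6, -2.0]
grip_width: 0.0217
grip_force: 20.0
```

```bash
python3 - <<'E'
from h import *
o=get_obs(); print(o["grip_width"],o["ft_force"],o["q"])
plan([0.59,-0.011,0.2],tool(184,0))
# boom fit: yaw & rod line from nets + top measures
import itertools
a=np.radians(-86); x=np.array([np.cos(a),np.sin(a)]); y=np.array([-x[1],x[0]])
for n,pt in (("grip",[.5695,.1995]),("btn",[.5645,.282]),("mouth",[.568,.227]),("pad",[.5945,-.011]),("mark",[.6575,.1276]),("ptr",[.635,.201])):
    print(n,(np.array(pt)@x).round(4),(np.array(pt)@y).round(4))
E
```

```text
0.02170986929824922 [ 0.95377204 -1.57321822 -1.95397132] [-1.0592686   0.36102527  1.900144    0.84275117  0.73903512 -1.67134834]
offset cm [11.55, 31.63, -5.55] rot [-28.57, 27.12, 90.12]
grip -0.1593 0.582
btn -0.2419 0.5828
mouth -0.1868 0.5825
pad 0.0524 0.5923
mark -0.0814 0.6648
ptr -0.1562 0.6475
```

apply_moves(series=[{"offset":[11.6,31.6,-5.5],"rot":[-28.6,27.1,90.1]},{"offset":[11.6,31.6,-5.5],"rot":[-28.6,27.1,90.1]},{"offset":[11.6,31.6,-5.5],"rot":[-28.6,27.1,90.1]},{"offset":[11.6,31.6,-5.5],"rot":[-28.6,27.1,90.1]},{"offset":[11.6,31.6,-5.5],"rot":[-28.6,27.1,90.1]},{"offset":[11.6,31.6,-5.5],"rot":[-28.6,27.1,90.1]},{"offset":[11.6,31.6,-5.5],"rot":[-28.6,27.1,90.1]},{"offset":[11.6,31.6,-5.5],"rot":[-28.6,27.1,90.1]},{"offset":[11.6,31.6,-5.5],"rot":[-28.6,27.1,90.1]},{"offset":[11.6,31.6,-5.5],"rot":[-28.6,27.1,90.1]},{"offset":[11.6,31.6,-5.5],"rot":[-28.6,27.1,90.1]},{"offset":[11.6,31.6,-5.5],"rot":[-28.6,27.1,90.1]},{"offset":[11.6,31.6,-5.5],"rot":[-28.6,27.1,90.1]},{"offset":[11.6,31.6,-5.5],"rot":[-28.6,27.1,90.1]},{"offset":[11.6,31.6,-5.5],"rot":[-28.6,27.1,90.1]}])

```text
time: 6.35
position: [0.5887, -0.0091, 0.1949]
tool_rot: [-0.032, 0.999, -0.002, -0.004]
ft_force: [0.4, 0.0, -1.6]
grip_width: 0.0216
grip_force: 20.0
```

```bash
python3 - <<'E'
from h import *
o=get_obs(); print(o["grip_width"],o["ft_force"],o["q"])
plan([0.59,-0.011,0.1],tool(184,0))
im=vision.camera("scene")[:,:,::-1].copy(); print([(np.round(d["centre"],3).tolist(),round(d["conf"],2)) for d in nets.spot_point("scene","module")[:5]])
t=tool(184,0); b=o["position"]-np.array([0,0,.09])
for a in(-.011,.011):
  for s in(-.038,.038):
    for h in (0,.11):
      cv2.circle(im,tuple(int(v) for v in proj("scene",b+a*t[:,1]+s*t[:,0]+[0,0,h])),1,(0,255,0),-1)
cv2.imwrite("pics/s2.png",cv2.resize(im[100:300,190:390],(700,600),interpolation=cv2.INTER_CUBIC))
E
```

```text
0.02162735782165756 [ 0.43270946  0.03333357 -1.58968912] [-0.20198989  0.54240158  1.56926764 -0.00728432  1.03695027 -1.83320281]
offset cm [0.13, -0.19, -9.49] rot [0.27, -0.47, 0.32]
[([0.433, -0.22, 0.012], 0.79), ([0.44, -0.471, 0.011], 0.65), ([0.587, -0.009, 0.102], 0.6), ([0.607, -0.112, 0.01], 0.59), ([0.653, -0.505, 0.012], 0.56)]
```

View pics/s2.png

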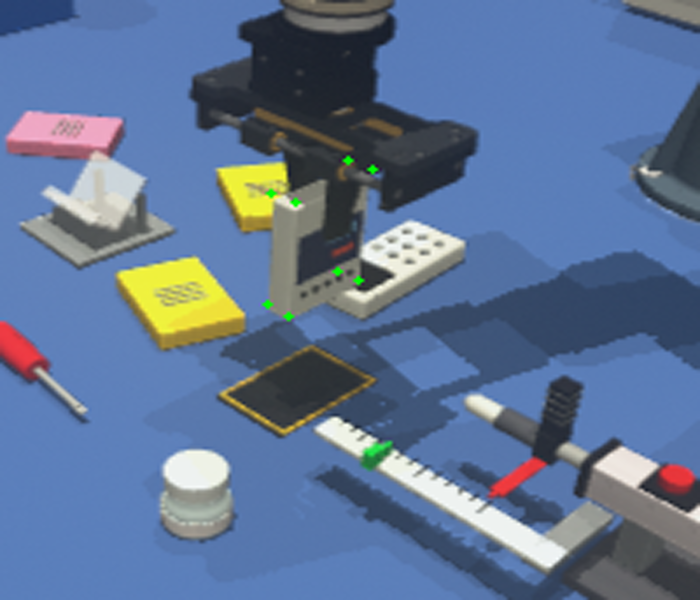

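The module hangs upright with its edges on the predicted dots (bottom at about (290,315) in the crop), above the pad. I'll lower it now.

apply_moves(series=[{"offset":[0.13,-0.2,-3],"rot":[0.3,-0.5,0.3]},{"offset":[0.13,-0.2,-6],"rot":[0.3,-0.5,0.3]},{"offset":[0.13,-0.2,-8],"rot":[0.3,-0.5,0.3]},{"offset":[0.13,-0.2,-9],"rot":[0.3,-0.5,0.3]},{"offset":[0.13,-0.2,-9.5],"rot":[0.3,-0.5,0.3]},{"offset":[0.13,-0.2,-9.5],"rot":[0.3,-0.5,0.3]},{"offset":[0.13,-0.2,-9.5],"rot":[0.3,-0.5,0.3]}])

```text
time: 7.15
position: [0.5916, -0.0113, 0.1015]
tool_rot: [-0.035, 0.999, -0.0, 0.002]
ft_force: [-0.0, 0.3, -2.6]
grip_width: 0.0215
grip_force: 20.0
```

apply_moves(series=[{"offset":[0,0,-0.1],"rot":[0,0,0]},{"offset":[0,0,-0.25],"rot":[0,0,0]},{"offset":[0,0,-0.4],"rot":[0,0,0]},{"offset":[0,0,-0.4],"rot":[0,0,0]}])

```text
time: 7.55
position: [0.591, -0.0111, 0.0968]
tool_rot: [-0.035, 0.999, -0.0, 0.001]
ft_force: [0.0, 0.4, -0.3]
grip_width: 0.0216
grip_force: 20.0
```

apply_moves(series=[{"offset":[0,0,-0.1],"rot":[0,0,0]},{"offset":[0,0,-0.1],"rot":[0,0,0]},{"offset":[0,0,-0.1],"rot":[0,0,0]}])

```text
time: 7.85
position: [0.5916, -0.0111, 0.0965]
tool_rot: [-0.035, 0.999, -0.0, 0.002]
ft_force: [0.6, 0.4, 5.8]
grip_width: 0.0217
grip_force: 20.0
```

apply_moves(series=[{"offset":[0,0,-0.1],"rot":[0,0,0]},{"offset":[0,0,-0.1],"rot":[0,0,0]},{"offset":[0,0,-0.1],"rot":[0,0,0]}])

```text
time: 8.15
position: [0.5917, -0.0111, 0.0964]
tool_rot: [-0.035, 0.999, -0.0, 0.002]
ft_force: [-0.8, 0.8, 9.7]
grip_width: 0.022
grip_force: 20.0
```

Contact is made at z≈0.0965. I'll ease off slightly, open, and retreat straight up.

apply_moves(series=[{"offset":[0,0,0.15],"rot":[0,0,0]},{"offset":[0,0,0.15],"rot":[0,0,0]}])

```text
time: 8.35
position: [0.5909, -0.0111, 0.0964]
tool_rot: [-0.035, 0.999, -0.0, 0.001]
ft_force: [-0.3, 0.5, 4.3]
grip_width: 0.0217
grip_force: 20.0
```

apply_moves(series=[{"offset":[0,0,0],"rot":[0,0,0]},{"offset":[0,0,0],"rot":[0,0,0]},{"offset":[0,0,0],"rot":[0,0,0]},{"offset":[0,0,0],"rot":[0,0,0]},{"offset":[0,0,0],"rot":[0,0,0]}], hand=0.6)

```text
time: 8.85
position: [0.5907, -0.0111, 0.0958]
tool_rot: [-0.035, 0.999, -0.0, 0.001]
ft_force: [0.7, -0.7, 0.4]
grip_width: 0.0498
grip_force: 0.0
```

apply_moves(series=[{"offset":[0,0,2],"rot":[0,0,0]},{"offset":[0,0,5],"rot":[0,0,0]},{"offset":[0,0,9],"rot":[0,0,0]},{"offset":[0,0,13],"rot":[0,0,0]},{"offset":[0,0,13],"rot":[0,0,0]}])

```text
time: 9.35
position: [0.5945, -0.0118, 0.2321]
tool_rot: [-0.035, 0.999, -0.002, 0.007]
ft_force: [0.5, 1.0, 0.4]
grip_width: 0.052
grip_force: 0.0
```

```bash
python3 - <<'E'
from h import *
im=vision.camera("scene")[:,:,::-1].copy(); cv2.imwrite("pics/s3.png",cv2.resize(im[140:300,220:450],(800,556),interpolation=cv2.INTER_CUBIC))
for q in ("module","pad","probe_rod","pointer","set_mark","button_top"): print(q,[(np.round(d["centre"],3).tolist(),round(d["conf"],2)) for d in nets.spot_point("scene",q)[:5]])
plan([0.5645,0.282,0.20],tool(94,0))
E
```

```text
module [([0.608, -0.112, 0.011], 0.94), ([0.594, -0.015, 0.003], 0.86), ([0.649, -0.504, 0.01], 0.76), ([0.44, -0.47, 0.013], 0.62), ([0.431, -0.221, 0.012], 0.61)]
pad [([0.595, -0.014, 0.003], 0.97)]
probe_rod [([0.749, 0.06, 0.002], 0.74), ([0.569, 0.199, 0.117], 0.65)]
pointer [([0.633, 0.2, 0.064], 0.73)]
set_mark [([0.655, 0.126, 0.065], 0.5), ([0.745, -0.144, -0.003], 0.4)]
button_top [([0.562, 0.28, 0.108], 0.65)]
offset cm [-2.53, 29.29, -2.44] rot [-0.08, -0.05, -90.03]
```

View pics/s3.png

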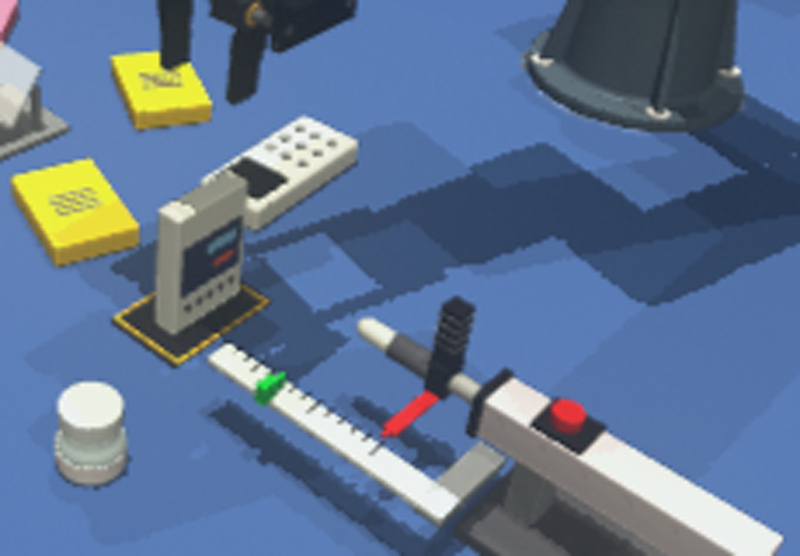

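The module stands on the pad with its screen to the probe (crop (200,260)). The button is at crop (568,413), world about (0.564, 0.2815). Moving above it with closed fingers.

apply_moves(series=[{"offset":[-2.7,29.3,-2.4],"rot":[0,0,-90]},{"offset":[-2.7,29.3,-2.4],"rot":[0,0,-90]},{"offset":[-2.7,29.3,-2.4],"rot":[0,0,-90]},{"offset":[-2.7,29.3,-2.4],"rot":[0,0,-90]},{"offset":[-2.7,29.3,-2.4],"rot":[0,0,-90]},{"offset":[-2.7,29.3,-2.4],"rot":[0,0,-90]},{"offset":[-2.7,29.3,-2.4],"rot":[0,0,-90]},{"offset":[-2.7,29.3,-2.4],"rot":[0,0,-90]},{"offset":[-2.7,29.3,-2.4],"rot":[0,0,-90]},{"offset":[-2.7,29.3,-2.4],"rot":[0,0,-90]},{"offset":[-2.7,29.3,-2.4],"rot":[0,0,-90]},{"offset":[-2.7,29.3,-2.4],"rot":[0,0,-90]},{"offset":[-2.7,29.3,-2.4],"rot":[0,0,-90]},{"offset":[-2.7,29.3,-2.4],"rot":[0,0,-90]}], hand=0)

```text
time: 11.1
position: [0.5636, 0.2818, 0.2015]
tool_rot: [0.681, 0.732, -0.001, 0.0]
ft_force: [-0.3, 0.4, 0.4]
grip_width: 0.0006
grip_force: 0.0
```

```bash
python3 - <<'E'
from h import *
o=get_obs(); print(o["q"],o["grip_width"])
plan([0.564,0.2815,0.134],tool(94,0))
E
```

```text
[ 0.2874276   0.58367233  1.45966832 -0.00208125  1.10016816  0.21620889] 0.0005688655445890964
offset cm [0.04, -0.03, -6.75] rot [0.13, -0.08, -0.13]
```

apply_moves(series=[{"offset":[0,0,-2.5],"rot":[0,0,0]},{"offset":[0,0,-5],"rot":[0,0,0]},{"offset":[0,0,-6.7],"rot":[0,0,0]},{"offset":[0,0,-6.7],"rot":[0,0,0]},{"offset":[0,0,-7],"rot":[0,0,0]},{"offset":[0,0,-7.3],"rot":[0,0,0]},{"offset":[0,0,-7.6],"rot":[0,0,0]},{"offset":[0,0,-7.8],"rot":[0,0,0]},{"offset":[0,0,-7.8],"rot":[0,0,0]}])

```text
time: 12.0
position: [0.5646, 0.2822, 0.1249]
tool_rot: [0.682, 0.732, 0.0, 0.001]
ft_force: [0.9, 0.6, 2.3]
grip_width: 0.0005
grip_force: 1.2
```

```bash
python3 - <<'E'
from h import *
vision.camera("scene")
for q in ("probe_rod","pointer","button_top"): print(q,[(np.round(d["centre"],3).tolist(),round(d["conf"],2)) for d in nets.spot_point("scene",q)[:5]])
E
```

```text
probe_rod [([0.569, 0.197, 0.116], 0.89)]
pointer [([0.638, 0.201, 0.065], 0.63)]
button_top [([0.752, 0.063, 0.003], 0.37)]
```

Button partly pressed (about 2 N). Pressing on.

apply_moves(series=[{"offset":[0,0,-0.15],"rot":[0,0,0]},{"offset":[0,0,-0.3],"rot":[0,0,0]},{"offset":[0,0,-0.4],"rot":[0,0,0]},{"offset":[0,0,-0.4],"rot":[0,0,0]}])

```text
time: 12.6
position: [0.5646, 0.2822, 0.1205]
tool_rot: [0.682, 0.732, 0.0, 0.001]
ft_force: [1.5, 1.2, 4.0]
grip_width: 0.0004
grip_force: 2.3
```

```bash
python3 - <<'E'
from h import *
vision.camera("scene")
for q in ("probe_rod","pointer","button_top"): print(q,[(np.round(d["centre"],3).tolist(),round(d["conf"],2)) for d in nets.spot_point("scene",q)[:5]])
E
```

```text
probe_rod [([0.57, 0.178, 0.116], 0.8)]
pointer [([0.635, 0.178, 0.066], 0.72)]
button_top []
```

The rod popped out about 22 mm. Next I rise, move above the grip and check.

apply_moves(series=[{"offset":[0,0,3],"rot":[0,0,0]},{"offset":[0,0,7],"rot":[0,0,0]},{"offset":[0.3,-4,8],"rot":[0,0,0]},{"offset":[0.7,-8,8],"rot":[0,0,0]},{"offset":[0.7,-10.4,8],"rot":[0,0,0]},{"offset":[0.7,-10.4,8],"rot":[0,0,0]},{"offset":[0.7,-10.4,8],"rot":[0,0,0]}], hand=0.6)

```text
time: 13.5
position: [0.5693, 0.1776, 0.1989]
tool_rot: [0.682, 0.731, -0.002, -0.001]
ft_force: [0.5, -0.3, 0.4]
grip_width: 0.0475
grip_force: 0.0
```

```bash
python3 - <<'E'
from h import *
o=get_obs()
g=[]
for c in ("scene","top","wrist"):
    k=vision.calibration(c); im=vision.camera(c)
    for q in ("probe_rod","pointer","set_mark","boom"): print(c,q,[(np.round(d["centre"],4).tolist(),round(d["conf"],2)) for d in nets.spot_point(c,q)[:3]])
    if c=="wrist": cv2.imwrite("pics/w4.png",im[:,:,::-1])
print(o["position"]); plan([0.5715,0.1775,0.117],tool(94,0))
E
```

```text
scene probe_rod [([0.57, 0.1775, 0.115], 0.97)]
scene pointer [([0.6376, 0.1813, 0.0627], 0.72)]
scene set_mark []
scene boom [([0.5658, 0.2283, -0.0011], 0.89)]
top probe_rod [([0.5731, 0.1781, 0.1148], 0.61)]
top pointer [([0.6361, 0.1781, 0.0675], 0.77)]
top set_mark []
top boom [([0.5699, 0.2283, -0.002], 0.66)]
wrist probe_rod [([0.5752, 0.1804, 0.1153], 0.68), ([0.5664, 0.2834, 0.1065], 0.37)]
wrist pointer [([0.6347, 0.1792, 0.0612], 0.61)]
wrist set_mark [([0.6513, 0.1269, 0.0687], 0.48)]
wrist boom [([0.5703, 0.2289, -0.0026], 0.7)]
[0.5693272  0.17761775 0.19888183]
offset cm [0.07, -0.04, -8.31] rot [0.12, -0.02, -0.03]
```

View pics/w4.png

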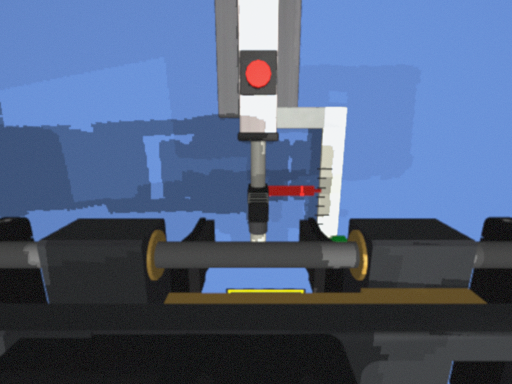

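The wrist view shows the grip at (258,195), the pointer at (300,190), and the mark at (339,239). The tube runs vertically, so the yaw agrees. Descending and gripping.

apply_moves(series=[{"offset":[0.15,0.05,-3],"rot":[0,0,0]},{"offset":[0.15,0.05,-6],"rot":[0,0,0]},{"offset":[0.15,0.05,-8.1],"rot":[0,0,0]},{"offset":[0.15,0.05,-8.1],"rot":[0,0,0]},{"offset":[0.15,0.05,-8.1],"rot":[0,0,0]}])

```text
time: 14.75
position: [0.5725, 0.1784, 0.1192]
tool_rot: [0.682, 0.732, -0.001, 0.0]
ft_force: [-0.1, 0.5, 0.4]
grip_width: 0.0522
grip_force: 0.0
```

apply_moves(series=[{"offset":[0,0,0],"rot":[0,0,0]},{"offset":[0,0,0],"rot":[0,0,0]},{"offset":[0,0,0],"rot":[0,0,0]},{"offset":[0,0,0],"rot":[0,0,0]},{"offset":[0,0,0],"rot":[0,0,0]}], hand=0, newtons=25)

```text
time: 15.25
position: [0.5724, 0.1784, 0.1195]
tool_rot: [0.682, 0.732, -0.001, 0.001]
ft_force: [0.6, -0.2, 0.0]
grip_width: 0.0203
grip_force: 0.0
```

```bash
cat > m.py <<'E'
from h import *
import sys
a=np.radians(-86); x=np.array([np.cos(a),np.sin(a)]); y=np.array([-x[1],x[0]])
def masks(im):
    hsv=cv2.cvtColor(im,cv2.COLOR_RGB2HSV); H,S,V=[hsv[...,i].astype(int) for i in range(3)]
    return ((H<8)|(H>172))&(S>150)&(V>90), (H>45)&(H<80)&(S>120)&(V>70)
o=get_obs(); print("tcp",o["position"].round(4),"ownx",(o["position"][:2]@x).round(4),o["grip_width"])
for c in ("scene","top","wrist"):
    k=vision.calibration(c); im=vision.camera(c); r,g=masks(im)
    M=np.indices(r.shape)[::-1].reshape(2,-1).T
    for n,m,z,lo,hi in (("ptr",r,.0645,.60,.637),("mark_top",g,.074,.62,.69)):
        P=np.array([back(c,p,z,k) for p in np.argwhere(m)[:,::-1]]) if m.any() else np.zeros((0,3))
        if len(P):
            P=P[:,:2]; X,Y=P@x,P@y; s=(X>-.2)&(X<-.03)&(Y>.595)&(Y<.69)
            if s.any(): print(c,n,s.sum(),"ownx mean %.4f med %.4f min %.4f max %.4f  y %.3f..%.3f"%(X[s].mean(),np.median(X[s]),X[s].min(),X[s].max(),Y[s].min(),Y[s].max()))
    for q in ("probe_rod","pointer","set_mark"):
        for d in nets.spot_point(c,q)[:1]: print(c,q,(d["centre"][:2]@x).round(4),(d["centre"][:2]@y).round(4),round(d["conf"],2))
    cv2.imwrite(f"pics/m{sys.argv[1]}_{c}.png",im[:,:,::-1])
E
python3 m.py 1
```

```text
tcp [0.5724 0.1784 0.1195] ownx -0.1381 0.020265705517821836
scene ptr 63 ownx mean -0.1372 med -0.1373 min -0.1423 max -0.1324  y 0.595..0.646
scene mark_top 47 ownx mean -0.0869 med -0.0870 min -0.0941 max -0.0797  y 0.657..0.689
scene probe_rod -0.1355 0.5834 0.57
scene pointer -0.1365 0.6472 0.67
scene set_mark -0.2429 0.582 0.54
top mark_top 16 ownx mean -0.0813 med -0.0802 min -0.0858 max -0.0767  y 0.655..0.674
top probe_rod -0.1372 0.5811 0.55
top pointer 0.0532 0.5926 0.53
top set_mark -0.0811 0.6643 0.54
wrist ptr 535 ownx mean -0.1374 med -0.1376 min -0.1408 max -0.1313  y 0.596..0.646
wrist probe_rod -0.1353 0.5852 0.62
wrist pointer -0.1354 0.6441 0.94
```

apply_moves(series=[{"offset":[0,0,0],"rot":[0,0,0]},{"offset":[0,0,0],"rot":[0,0,0]},{"offset":[0,0,0],"rot":[0,0,0]},{"offset":[0,0,0],"rot":[0,0,0]}])

```text
time: 16.25
position: [0.5718, 0.1784, 0.1193]
tool_rot: [0.682, 0.732, -0.001, 0.0]
ft_force: [-3.0, -0.4, 5.4]
grip_width: 0.0155
grip_force: 25.0
```

apply_moves(series=[{"offset":[0.07,-1,0],"rot":[0,0,0]},{"offset":[0.14,-2,0],"rot":[0,0,0]},{"offset":[0.21,-3,0],"rot":[0,0,0]},{"offset":[0.28,-4,0],"rot":[0,0,0]},{"offset":[0.31,-4.5,0],"rot":[0,0,0]},{"offset":[0.31,-4.5,0],"rot":[0,0,0]},{"offset":[0.31,-4.5,0],"rot":[0,0,0]}])

```text
time: 16.95
position: [0.575, 0.1333, 0.1192]
tool_rot: [0.682, 0.731, -0.001, 0.0]
ft_force: [-3.5, 1.9, 5.4]
grip_width: 0.0155
grip_force: 25.0
```

```bash
python3 m.py 2; python3 - <<'E'
import cv2,numpy as np
a=cv2.imread("pics/m2_scene.png"); b=cv2.imread("pics/m2_wrist.png"); t=cv2.imread("pics/m2_top.png")
f=lambda i,w:cv2.resize(i,w,interpolation=cv2.INTER_CUBIC)
cv2.imwrite("pics/c2.png",np.vstack([np.hstack([f(a[210:290,270:370],(400,320)),f(b[150:250,240:365],(400,320))]),f(t[145:205,130:260],(800,370-92))]))
E
```

```text
tcp [0.575  0.1333 0.1192] ownx -0.0928 0.015491871627057724
scene ptr 58 ownx mean -0.0919 med -0.0920 min -0.0967 max -0.0867  y 0.596..0.644
scene mark_top 45 ownx mean -0.0872 med -0.0874 min -0.0941 max -0.0797  y 0.660..0.689
scene probe_rod -0.0913 0.5796 0.79
scene set_mark -0.093 0.5818 0.61
top mark_top 14 ownx mean -0.0802 med -0.0800 min -0.0828 max -0.0767  y 0.655..0.677
top probe_rod -0.0922 0.5812 0.46
wrist ptr 537 ownx mean -0.0925 med -0.0927 min -0.0959 max -0.0864  y 0.596..0.646
wrist probe_rod -0.0943 0.5841 0.92
wrist pointer -0.0924 0.6437 0.89
```

View pics/c2.png

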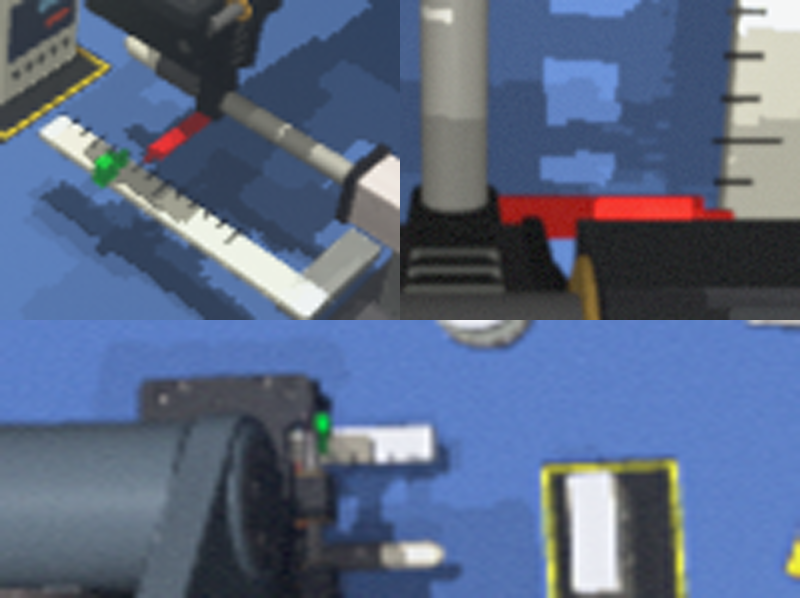

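Pointer own-x is about -0.0923 and mark about -0.082 (crops: scene pointer tip (148,158), mark (110,165)). I'll pull another 9 mm, so the mark shows beside the pointer in the wrist view.

apply_moves(series=[{"offset":[0.03,-0.45,0],"rot":[0,0,0]},{"offset":[0.06,-0.9,0],"rot":[0,0,0]},{"offset":[0.06,-0.9,0],"rot":[0,0,0]},{"offset":[0.06,-0.9,0],"rot":[0,0,0]}])

```text
time: 17.95
position: [0.5756, 0.1245, 0.1193]
tool_rot: [0.682, 0.731, -0.001, 0.0]
ft_force: [-2.3, 0.9, 5.2]
grip_width: 0.0157
grip_force: 25.0
```

```bash
python3 m.py 3; python3 - <<'E'
import cv2,numpy as np
a=cv2.imread("pics/m3_scene.png"); b=cv2.imread("pics/m3_wrist.png")
f=lambda i,w:cv2.resize(i,w,interpolation=cv2.INTER_NEAREST)
cv2.imwrite("pics/c3.png",np.hstack([f(a[235:265,275:335],(400,200)),f(b[190:230,280:360],(400,200))]))
g=(b[...,1].astype(int)>b[...,2]*1.4)&(b[...,1]>b[...,0]*1.3)&(b[...,1]>60); p=np.argwhere(g)[:,::-1]; print(len(p),p.min(0) if len(p) else 0,p.max(0) if len(p) else 0)
E
```

```text
tcp [0.5756 0.1245 0.1193] ownx -0.0841 0.015657296108810694
scene ptr 59 ownx mean -0.0830 med -0.0829 min -0.0878 max -0.0776  y 0.595..0.644
scene mark_top 47 ownx mean -0.0872 med -0.0874 min -0.0946 max -0.0791  y 0.660..0.689
scene probe_rod -0.08 0.5812 0.87
scene pointer -0.0825 0.6464 0.58
scene set_mark -0.0803 0.6577 0.43
top mark_top 3 ownx mean -0.0828 med -0.0828 min -0.0829 max -0.0827  y 0.664..0.670
top probe_rod -0.0875 0.5829 0.51
wrist ptr 536 ownx mean -0.0836 med -0.0838 min -0.0870 max -0.0775  y 0.596..0.646
wrist mark_top 182 ownx mean -0.0857 med -0.0864 min -0.0887 max -0.0796  y 0.647..0.676
wrist probe_rod -0.0844 0.5887 0.93
wrist pointer -0.082 0.6434 0.83
wrist set_mark -0.0838 0.6614 0.74
212 [349 213] [389 225]
```

View pics/c3.png

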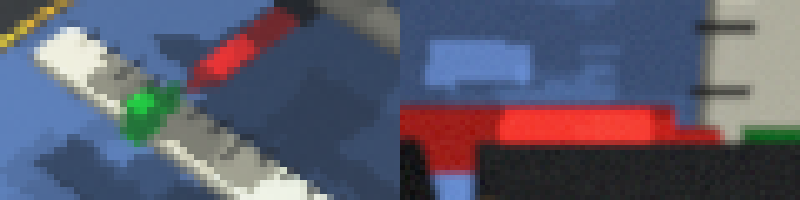

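```bash
python3 - <<'E'
from h import *
a=np.radians(-86); x=np.array([np.cos(a),np.sin(a)]); y=np.array([-x[1],x[0]])
b=cv2.imread("pics/m3_wrist.png").astype(int); k=vision.calibration("wrist")
C=-k["R"].T@k["t"]; print("cam own",C[:2]@x,C[:2]@y,C[2])
for r in range(208,228): print(r,''.join('G' if (v[1]>v[2]*1.4 and v[1]>v[0]*1.3 and v[1]>60) else 'R' if v[2]>2*v[1] and v[2]>80 else '#' if v.max()<50 else '.' for v in b[r,325:395]))
for c,r in((350,216),(365,213),(385,213),(335,215)):
    print(c,r,b[r,c],[(z,[(back("wrist",(c,r-.5),z,k)[:2]@u).round(4) for u in (x,y)]) for z in (.058,.064,.074)])
s=cv2.imread("pics/m3_scene.png").astype(int)
print()
for r in range(240,262): print(r,''.join(('G' if v[1]>120 else 'g') if (v[1]>v[2]*1.35 and v[1]>v[0]*1.2 and v[1]>50) else 'R' if v[2]>1.8*v[1] and v[2]>60 else '.' for v in s[r,285:325]))
ks=vision.calibration("scene")
def own(X,Y,z): return np.r_[X*x+Y*y,z]
for m in (-.080,-.082,-.084): # predicted pixels of top corners
    print(m,[(proj("scene",own(m+d,Y,z),ks)).round(1).tolist() for d in(-.004,.004) for Y in(.6575,.672) for z in (.056,.074)])
E
```

```text
cam own -0.15307955866566492 0.5820550014835274 0.2613160454757989
208 ...............#......................................................
209 ......................................................................
210 ......................................................................
211 RRRRRRRRR.............................................................
212 RRRRRRRRRR............................................................
213 RRRRRRRRRR.............................GGGGGGGGGGGGGGGGG..............
214 RRRRRRRRRR.............................GGGGGGGGGGGGGGGGGGG............
215 RRRRRRRRRRRRRR........................GGGGGGGGGGGGGGGGGGGGG...........
216 RRRRRRRRRRRRRRRRRRR.....GGGGGGGGGGGGGGGGGGGGGGGGGGGGGGGGGGGG..........
217 RRRRRRRRRRRRRRRRRRR.....GGGGGGGGGGGGGGGGGGGGGGGGGGGGGGGGGGGGGG........
218 RRRRRRRRRRRRRRRRRRR.....GGGGGGGGGGGGGGGGG...GGGGGGGGGGGGGGGGGGGG......
219 ............##.....#..#################################.GGGGGGGGG.....
220 ########################################################GGGGGGGGG.....
221 ######################################################
[... 1876 characters left out ...]
.......................
256 ..........G.............................
257 ........................................
258 ........................................
259 ........................................
260 ........................................
261 ........................................
-0.08 [[300.1, 252.6], [300.7, 246.8], [295.9, 255.7], [296.5, 249.9], [297.4, 250.7], [298.0, 245.0], [293.3, 253.8], [293.8, 248.1]]
-0.082 [[300.7, 253.0], [301.4, 247.3], [296.6, 256.1], [297.2, 250.4], [298.1, 251.2], [298.7, 245.5], [293.9, 254.3], [294.5, 248.5]]
-0.084 [[301.4, 253.5], [302.1, 247.8], [297.2, 256.6], [297.9, 250.9], [298.7, 251.6], [299.4, 245.9], [294.6, 254.7], [295.2, 249.0]]
```

```bash
python3 - <<'E'
from h import *
a=np.radians(-86); x=np.array([np.cos(a),np.sin(a)]); y=np.array([-x[1],x[0]])
for f,c,roi in (("m3_wrist","wrist",(345,208,396,228)),("m3_scene","scene",(288,244,306,260)),("m1_scene","scene",(288,244,306,260)),("top0","top",(176,162,188,176)),("m2_top","top",(176,162,188,176))):
    im=cv2.imread(f"pics/{f}.png").astype(int); k=vision.calibration(c); G=im[...,1]
    m=(G>im[...,2]*1.35)&(G>im[...,0]*1.2)&(G>50)
    p=blob(m,roi); g=np.array([G[int(v),int(u)] for u,v in p]); br=g>145
    print(f,len(p),"bright",br.sum(),np.percentile(g,[0,25,50,75,100]))
    if f=="m3_wrist": print(np.array2string(G[212:227,362:394:2]))
    if f!="m3_wrist": print(G[roi[1]:roi[3],roi[0]:roi[2]]*m[roi[1]:roi[3],roi[0]:roi[2]])
    if br.any():
        P=np.array([back(c,q,.074,k)[:2] for q in p[br]]); X,Y=P@x,P@y
        print("  top face ownx mean %.4f min %.4f max %.4f | y mean %.4f %.4f..%.4f"%(X.mean(),X.min(),X.max(),Y.mean(),Y.min(),Y.max()))
E
```

```text
m3_wrist 218 bright 40 [ 58.  97. 104. 109. 239.]
[[171 130 129 127 115 122 124 124 121 127 149 156 158 157 155 155]
 [167 101 105 105 104 103 104 106 105 108 125 153 155 156 157 157]
 [155  90 103 107 105 104 104 101 104 105 110 138 156 159 159 156]
 [125  93  93 103 103 104 105 104 103 106 103 120 148 156 157 156]
 [109 100  93 101 105 107 108 106 110 107 106 107 128 150 155 153]
 [ 99  95  87  91  99 101 100 100 100 101 109 107 112 140 154 156]
 [ 69  65  60  58  69  69  67  66  67  89 144 147 148 155 157 155]
 [ 36  36  34  40  41  34  38  37  38  59 183 218 218 219 174 154]
 [ 26  34  35  35  36  34  34  36  34  45 149 230 238 237 186 154]
 [ 31  38  31  31  31  32  33  32  38  35  82 190 239 239 183 154]
 [ 33  38  37  39  34  33  35  36  35  36  36 115 231 238 181 155]
 [ 34  35  35  37  36  32  35  32  37  35  30  58 173 235 175 156]
 [ 35  35  30  38  35  37  32  40  30  35  35  32  99 202 169 154]
 [ 35  33  35  31  37  34  38  30  37  40  35  34  49 126 150 157]
 [ 36  36  36  38  39  34  35  37  32  39  30  40  35  59 116 157]]
  top face ownx mean -0.0830 min -0.0849 max
[... 3706 characters left out ...]
 0]
 [  0   0   0   0   0   0   0   0   0   0   0   0]
 [  0   0   0   0   0 102 142   0   0   0   0   0]
 [  0   0   0   0   0 137 205 126   0   0   0   0]
 [  0   0   0   0   0 141 228 128   0   0   0   0]
 [  0   0   0   0   0 115 191 120   0   0   0   0]
 [  0   0   0   0   0   0 117  95   0   0   0   0]
 [  0   0   0   0   0   0  90   0   0   0   0   0]
 [  0   0   0   0   0   0  95   0   0   0   0   0]
 [  0   0   0   0   0   0  94   0   0   0   0   0]
 [  0   0   0   0   0   0  94   0   0   0   0   0]
 [  0   0   0   0   0   0   0   0   0   0   0   0]
 [  0   0   0   0   0   0   0   0   0   0   0   0]]
  top face ownx mean -0.0797 min -0.0798 max -0.0796 | y mean 0.6703 0.6673..0.6733
```

```bash
python3 - <<'E'
from h import *
a=np.radians(-86); x=np.array([np.cos(a),np.sin(a)]); y=np.array([-x[1],x[0]])
def red(im,c,k,lo=.60,hi=.644,tag=""):
    hsv=cv2.cvtColor(im,cv2.COLOR_BGR2HSV); H,S,V=[hsv[...,i].astype(int) for i in range(3)]
    m=((H<8)|(H>172))&(S>140)&(V>60)
    P=np.array([back(c,q,.0645,k)[:2] for q in np.argwhere(m)[:,::-1]]); X,Y=P@x,P@y; s=(X>-.2)&(X<-.03)&(Y>lo)&(Y<hi)
    print(tag,s.sum(),"ptr mean %.4f [%.4f %.4f] yslope"%(X[s].mean(),X[s].min(),X[s].max()),np.polyfit(Y[s]-.62,X[s],1).round(4), "Y",Y[s].min().round(4),Y[s].max().round(4))
for f in ("scene0","m1_scene","m2_scene","m3_scene"): red(cv2.imread(f"pics/{f}.png"),"scene",vision.calibration("scene"),tag=f)
red(cv2.imread("pics/top0.png"),"top",vision.calibration("top"),tag="top0")
o=get_obs(); k=vision.calibration("wrist"); Rt=Ro.from_quat(o["tool_rot"]).as_matrix()
A=k["R"]@Rt; b=k["R"]@o["position"]+k["t"]   # cam = A Rt^T (X-p)+b
q=np.array([.682,.731,-.002,-.001]); R4=Ro.from_quat(q).as_matrix(); p4=np.array([.56933,.17762,.19888])
k4=dict(K=k["K"],R=A@R4.T,t=b-A@R4.T@p4)
im=cv2.imread("pics/w4.png"); red(im,"wrist",k4,tag="w4")
red(cv2.imread("pics/m3_wrist.png"),"wrist",k,tag="m3w all"); red(cv2.imread("pics/m3_wrist.png"),"wrist",k,.60,.607,tag="m3w near grip")
I=im.astype(int)
print(I[232:246,326:352:2,1]); print(((I[...,1]>I[...,2]*1.35)&(I[...,1]>I[...,0]*1.2)&(I[...,1]>50))[232:246,326:352:2].astype(int))
for r in (235.5,238.5): print(r,[(z,(back("wrist",(338,r),z,k4)[:2]@x).round(4)) for z in (.064,.074)])
E
```

```text
scene0 64 ptr mean -0.1577 [-0.1627 -0.1524] yslope [ 0.0156 -0.1578] Y 0.6001 0.6432
m1_scene 61 ptr mean -0.1370 [-0.1423 -0.1312] yslope [ 0.0105 -0.137 ] Y 0.6003 0.6424
m2_scene 57 ptr mean -0.0918 [-0.0972 -0.0861] yslope [ 0.0236 -0.0918] Y 0.6001 0.6417
m3_scene 54 ptr mean -0.0829 [-0.0883 -0.0776] yslope [ 0.0172 -0.083 ] Y 0.6008 0.6417
top0 41 ptr mean -0.1590 [-0.1627 -0.1553] yslope [ 0.0415 -0.1591] Y 0.6 0.6423
w4 368 ptr mean -0.1357 [-0.1402 -0.1307] yslope [-0.0083 -0.1357] Y 0.6008 0.6437
m3w all 494 ptr mean -0.0835 [-0.0870 -0.0775] yslope [-0.0357 -0.0836] Y 0.6001 0.6434
m3w near grip 108 ptr mean -0.0828 [-0.0870 -0.0775] yslope [ 0.4298 -0.0759] Y 0.6001 0.607
[[245 244 244 244 244 242 146 148 150 149 151  80  43]
 [246 244 244 245 245 241 147 149 151 150 146  75  53]
 [242 245 243 243 245 216 142 146 143 144 143  70  61]
 [191 247 224 193 187 147 123 120 123 132 143  68  69]
 [105 241 195 126 114 107 103 105 101 112 137  66  67]
 [ 44 161 149 100  99  96  99 102 100 103 128  67  69]
 [ 25  67  98  96  97 101  99 100 100 101 112  64  69]
 [ 15  23  54  88  9
[... 206 characters left out ...]
 62  63  62  61  61  64  60  62  60  61  65  59]
 [ 73  71  69  69  67  69  68  69  68  70  70  69  72]
 [ 79  74  78  74  74  76  73  77  75  77  78  77  72]]
[[0 0 0 0 0 0 0 0 0 0 0 0 0]
 [0 0 0 0 0 0 0 0 0 0 0 0 0]
 [0 0 0 0 0 0 0 0 0 0 0 0 0]
 [0 0 0 0 0 0 0 0 0 0 0 0 0]
 [0 0 0 0 1 1 1 1 1 0 0 0 0]
 [0 0 0 1 1 1 1 1 1 1 0 0 0]
 [0 0 1 1 1 1 1 1 1 1 0 0 0]
 [0 0 1 1 1 1 1 1 1 1 1 0 0]
 [0 0 0 1 1 1 1 1 1 1 1 0 0]
 [0 0 0 0 1 1 1 1 1 1 1 0 0]
 [0 0 0 0 0 0 1 1 1 1 0 0 0]
 [0 0 0 0 0 0 0 0 0 0 0 0 0]
 [0 0 0 0 0 0 0 0 0 0 0 0 0]
 [0 0 0 0 0 0 0 0 0 0 0 0 0]]
235.5 [(0.064, np.float64(-0.0858)), (0.074, np.float64(-0.0902))]
238.5 [(0.064, np.float64(-0.0824)), (0.074, np.float64(-0.0868))]
```

The estimates of the remaining travel are 0.3 mm (scene), 0.9 mm (wrist) and 2.1 mm (top). I'll move 0.9 mm and hold.

apply_moves(series=[{"offset":[0,-0.09,0],"rot":[0,0,0]},{"offset":[0,-0.09,0],"rot":[0,0,0]},{"offset":[0,-0.09,0],"rot":[0,0,0]},{"offset":[0,-0.09,0],"rot":[0,0,0]},{"offset":[0,-0.09,0],"rot":[0,0,0]}])

```text
time: 19.05
position: [0.5756, 0.1238, 0.1192]
tool_rot: [0.682, 0.731, -0.001, 0.0]
ft_force: [-2.8, 1.3, 6.1]
grip_width: 0.0159
grip_force: 25.0
```

```bash
python3 m.py 4; python3 - <<'E'
import cv2
a=cv2.imread("pics/m4_scene.png"); cv2.imwrite("pics/c4.png",cv2.resize(a[150:290,230:380],(640,600),interpolation=cv2.INTER_CUBIC))
E
```

```text
tcp [0.5756 0.1238 0.1192] ownx -0.0833 0.015870111946718137
scene ptr 60 ownx mean -0.0824 med -0.0824 min -0.0872 max -0.0770  y 0.595..0.646
scene mark_top 46 ownx mean -0.0870 med -0.0872 min -0.0941 max -0.0791  y 0.660..0.689
scene probe_rod -0.0781 0.5804 0.73
scene pointer -0.0834 0.6481 0.62
scene set_mark -0.0823 0.6597 0.55
top mark_top 5 ownx mean -0.0830 med -0.0830 min -0.0832 max -0.0828  y 0.655..0.667
top probe_rod -0.0844 0.5807 0.46
wrist ptr 534 ownx mean -0.0827 med -0.0829 min -0.0861 max -0.0766  y 0.596..0.646
wrist mark_top 235 ownx mean -0.0852 med -0.0855 min -0.0885 max -0.0787  y 0.647..0.676
wrist probe_rod -0.0835 0.5843 0.6
wrist pointer -0.0809 0.646 0.86
wrist set_mark -0.0796 0.6592 0.52
```

View pics/c4.png

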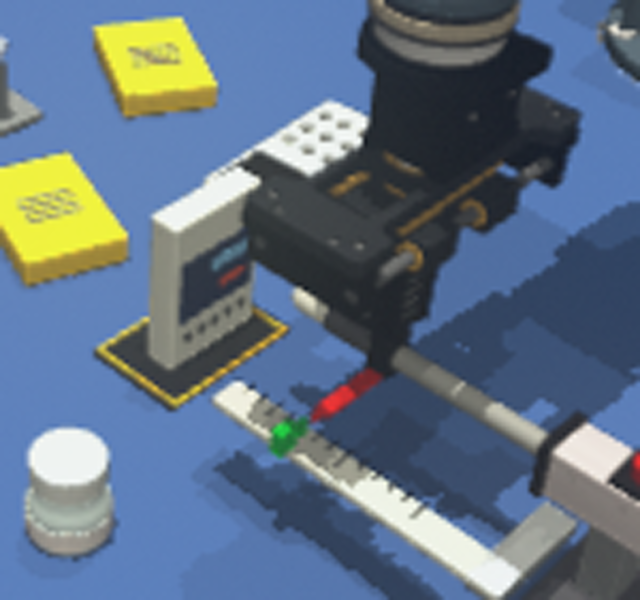

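The module stands on the pad at (200,270), and the red pointer's line runs straight into the green mark at (287,432). The rod is held still, so I'm handing in.

```bash
python3 -c "
from rig import hand_in
print(hand_in())"
```

```text
the job is handed in; nothing more can be done
None
```

The job is handed in: the module stands upright on the pad, the button released the rod, and the arm is holding the rod with its pointer level with the green mark to within about 1–2 mm by my measurements; no verdict came back.

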